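# Show the glued easel foot to the inspection camera

### The job

In the gluing jig stand two L-shaped wooden feet with their toes under the hold-down bridge. Take the taller, round-topped one by its upright, draw it straight back along its groove until its toe is clear of the bridge, then lift it out and hold it up in front of the inspection camera's lens: inner corner of the L on the lens's line of sight about 15 cm from the glass, broad side square to the lens (matching the lens's downward tilt), round top up and toe level. Finish while still holding it there; do not touch the camera and leave the short foot and the other things on the bench where they are.

Things in the scene. Friction and masses are not known exactly. Their poses are not given: they have to be found in the camera images.
- jig: Wooden gluing jig fixed to the bench: board 260 (x) x 200 (y) x 18 mm thick. Two grooves along x, 18 mm wide, centred at y = -50 and +50 mm, open at both ends; floor at z = 18, walls (strips 16 mm wide) up to z = 34 mm. A dark bar, the bridge, crosses both at the far end. Origin: centre of the underside; +x along the grooves towards the bridge, roughly away from the robot.
- bridge (a point): Middle of the near lower edge of the hold-down bridge (jig x = 55, y = 0, z = 44 mm). Axes as the jig. The fixed bar is 40 mm deep (jig x = 55 to 95), 12 mm thick (z = 44 to 56) and spans both grooves, on posts beside them.
- foot: The tall L-shaped wooden foot, 14 mm thick (y), about 80 g, loose in either groove. Upright x = -20 to 20 mm, 120 mm high, flat-sided, top rounded (radius 20, about the y axis); toe 20 mm high, x = 20 to 85 mm. Origin: underside below the middle of the upright; x along the toe, y normal to the broad sides, z up. It starts on the groove floor, toe towards jig +x.
- corner (a point): Inner corner of the tall foot's L, where the upright meets the top of the toe (foot x = 20, y = 0, z = 20 mm). Axes as the foot. The point to show to the lens.
- toe (a point): Tip of the tall foot's toe (foot x = 85, y = 0, z = 10 mm). Axes as the foot. At the start it is 30 to 55 mm in under the bridge, with 6 mm of room above the toe and 2 mm on either side of it.
- short_foot: The other foot, in the other groove: same L, thickness and toe, but only 80 mm high with a square top, about 60 g. To be left alone. Origin and axes as the tall foot.
- lens (a point): Centre of the front glass of the inspection camera: black box 85 mm wide, 60 high, on a column at the left, with a grey barrel 46 mm across, 25 long. It looks along this frame's -x; y is level, z is up in its picture. Camera and frame are tipped 0.1 to 0.4 rad downward, on a stiff hinge; glass about 0.2 m above the bench.
- stand: Stand of the inspection camera, fixed: base plate 110 x 130 x 14 mm, column 18 mm across, 219 mm high. Origin on the bench, 30 mm in front of the column; the camera faces the stand's -x.
- glue: White glue bottle with red cap, 54 mm across, 150 mm high, loose. Leave alone. Origin: centre of underside, z up.
- tape: Roll of paper tape lying flat, 100 mm across, 25 mm high, loose. Leave alone. Origin: centre of underside.
- offcut: Pale wooden offcut 90 x 45 x 28 mm high, loose. Leave alone. Origin: centre of underside.
- mallet: Hammer with a wooden handle lying on the bench along its x, 260 mm long, head 78 mm wide, 26 mm high, right of the jig, loose. Leave alone.
- brushes: Glass jar 72 mm across with brushes standing in it, about 210 mm high in all, loose. Leave alone. Origin: centre of underside.
- mug: White mug, 76 mm across, 85 mm high, loose. Leave alone. Origin: centre of underside.
There are look-alikes about, which are no part of the job. Leave any black or red look-alike of the foot alone.

How it is judged:
On the way:
1. the tall foot is drawn back along its groove, still down in it, until its toe is clear of the bridge (x of toe in the frame of bridge between -0.12 and 0 m and z of foot in the frame of jig below 0.032 m), for 0.05 s.
At the end, for the whole second after the job is handed in: The gripper holds the tall foot still in the air, carried by nothing else: inner corner within 20 mm of the lens axis sideways and in height and 120 to 180 mm in front of the glass, broad side square to the lens within 10 degrees (either broad side), toe level within 10 degrees, round top up (x of corner in the frame of lens between -0.18 and -0.12 m and y of corner in the frame of lens between -0.02 and 0.02 m and z of corner in the frame of lens between -0.02 and 0.02 m and angle between the y axis of foot and the x axis of lens, either way round below 0.17 rad and angle between foot's own x axis and vertical between 1.401 and 1.741 rad and angle between foot's own z axis and vertical below 0.8 rad and height (world z) of corner above 0.1 m and contact force between the fingers and foot above 2 N and linear speed of foot below 0.02 m/s and contact force between foot and jig below 0.1 N and contact force between foot and stand below 0.1 N and contact force between foot and glue below 0.1 N and contact force between foot and brushes below 0.1 N); the arm keeps its last pose, push and grip.
It fails at once if the inspection camera or its stand is touched by the robot or the foot (contact force between any of the arm, the fingers, foot and stand above 1 N).
It fails at once if the short foot is moved by more than 20 mm (distance of short_foot from where it was at the start of the episode above 0.02 m).
It fails at once if another thing on the bench is moved by more than 25 mm (distance of any of glue, tape, offcut, mallet, brushes, mug from where it was at the start of the episode above 0.025 m).
It also fails if it takes over 45 s, if anything falls off the work surface, if the arm or the gripper's body presses on something with over 40 N, if the wrist force passes 120 N, or if a joint passes its speed limit or range.

### The arm

A 6-joint arm with a two-finger parallel gripper is mounted at the origin on the work surface. World frame = base frame: x ahead of the robot, y to its left, z up, the work surface at z = 0. Lengths are in m, angles in rad, forces in N, time in s.
With the tool pointing down it reaches from about 0.35 to 0.975 m from the base axis. Payload 17.4 kg.
Tool frame: the origin (TCP) lies midway between the tips of the shut fingers; the grasp point (between the pads) lies 19 mm behind it; z points along the fingers, y is the line along which they close (so a half turn about z gives the same grasp; the last joint's range is limited). The gripper opens to 85 mm and grips with 20 to 120 N. Pads are 22 mm wide; open, the fingers measure 114 mm over their backs; the gripper's body (76 mm by 85 mm) begins 54 mm behind the grasp point. The pads swing forward as they close: fully open they stand 13 mm farther back than shut.
Start: joints at [-1.194, 0.116, 1.442, -0, 1.584, -0.038], TCP at [0.272, -0.618, 0.231] pointing down, gripper open.
Joint ranges: [-2.83, 2.83], [-0.83, 2.19], [0.07, 2.5], [-1.14, 4.28], [0.01, 3], [-2.97, 2.97]. Speed limits (rad/s): [1.89, 1.89, 2.22, 3.14, 3.14, 3.14].

### API

Orientations are given as a rotation vector (axis times angle).
In Python, from bench import robot gives the robot as it stands.
- The arm moves only by the shell command python3 -m crank 'ROWS' [FORCE]. ROWS is a JSON object of lists of equal length, an entry for each row: "delta_pos": the shift along the world's x, y, z as a fraction of full scale, a list of three; "roll": the turn about the world's z as a fraction of full scale; "grip": the closure, from 0 (fully open) to 1 (shut). A call has 1 to 8 rows; each row is the pose to reach, as a shift and turn from the pose commanded when the call began; what a row does not reach only later rows make up. Full scale, the value 1, is 500 mm for a shift and 0.5 rad for a turn. A row lasts 1/10 s, in which the tool goes at most 50 mm and 8.59 degrees, less where a joint would pass 70% of its speed; a pose out of reach is approached as far as the arm can. A call with a number of a shift or a turn outside -1 to 1 is refused whole. A call with a gripper value outside its range is refused whole. The fingers move at their own pace and stop on an object; FORCE is the grip in N (left out, the last holds). Time passes only in rows, so rows that repeat a pose let the fingers close. It gives the time, the measured TCP pose, the force, the opening and the grip force at its end, in the units of the state.
- robot.read_state(): the state, without advancing time (a new reading comes with each control period).
- robot.grab_frame(name): name is "scene" or "side" or "wrist"; returns the picture (480x640x3 uint8, red, green, blue); there is no depth.
- robot.camera_params(name): a dict with "fx", "fy", "cx", "cy" (pixels), "rvec" (rotation vector, rad) and "tvec" (3), from world to camera coordinates, as OpenCV has them. Camera axes: x right, y down, z forward; pixel columns grow to the right and rows downward; lengths in m; the calibration is good to about 2 mm. A picture is of the moment at which its call begins: read the wrist's pose just before it. camera_params takes no time and is no camera call; for the wrist camera it gives the pose at the moment of the call.
- robot.close_job(): hands the job in; it is judged then, once.
The state is a dict: "clock": time; "q": joint angles; "qd": joint speeds; "joint_efforts": joint torques, N m; "tcp_pos": TCP position; "orientation": TCP orientation; "force": force on the tool from outside, world axes, zero at the start; "moment": the same for the moment, N m; "finger_gap": opening from 0.0 (shut) to 1.0 (fully open); "grip_force": force on a finger pad.
Only numpy, scipy, OpenCV 4.12 (cv2) and the standard library are available. Lean on these libraries where they do the work, as an engineer would, in place of code of your own. Each camera call takes 0.05 s, during which the arm holds its last target. There are 200 camera calls.

## Working session

There is one attempt and no reset: what is moved stays moved. The work goes in short steps, Python scripts to look and compute and a shell command to move; the robot and the scene stay as the last step left them, time stands still between calls to the robot, and variables do not carry over. Pictures are saved under pics/ and viewed, at most 10 in all, crops included, and the job is handed in when it is done.

```bash
mkdir -p pics; ls
cat > h.py <<'E'
import numpy as np, cv2
from bench import robot
def cam(n):
    p=robot.camera_params(n); K=np.array([[p['fx'],0,p['cx']],[0,p['fy'],p['cy']],[0,0,1.]])
    return K,cv2.Rodrigues(np.array(p['rvec'],float))[0],np.array(p['tvec'],float).ravel()
def ray(c,uv):
    K,R,t=c; o=-R.T@t; d=R.T@np.linalg.inv(K)@np.array([uv[0],uv[1],1.]); return o,d/np.linalg.norm(d)
def onplane(c,uv,z):
    o,d=ray(c,uv); return o+d*(z-o[2])/d[2]
def tri(l):
    A=np.zeros((3,3));b=np.zeros(3)
    for c,uv in l:
        o,d=ray(c,uv);P=np.eye(3)-np.outer(d,d);A+=P;b+=P@o
    x=np.linalg.solve(A,b)
    return x,[np.linalg.norm(np.cross(x-ray(c,uv)[0],ray(c,uv)[1])) for c,uv in l]
def proj(c,X):
    K,R,t=c;p=K@(R@np.asarray(X,float)+t);return p[:2]/p[2]
def grab(n,f):
    im=robot.grab_frame(n);cv2.imwrite('pics/'+f,im[:,:,::-1]);return im
E
python3 - <<'E'
from h import *
for n in ['scene','side','wrist']:
    grab(n,n+'0.png');K,R,t=cam(n);print(n,K[0,0],-R.T@t,R[2])
print(robot.read_state())
E
```

```text
pics
scene 525.4573879447169 [ 1.01738749 -0.48056351  1.28890413] [-0.35143453  0.35763126 -0.86521307]
side 570.5669021678102 [3.19167163e-05 9.02315657e-01 8.46300191e-01] [ 0.43556536 -0.70899283 -0.55462779]
wrist 391.08453003122133 [ 0.34923058 -0.58318596  0.373985  ] [-0.29876837 -0.13120556 -0.94526322]
{'clock': 0.15, 'q': array([-1.19380922e+00,  1.16421957e-01,  1.44210314e+00, -2.04283810e-05,
        1.58398560e+00, -3.78252090e-02]), 'qd': array([-0.00048333, -0.00149581, -0.00223049,  0.00113602, -0.0009021 ,
        0.00112832]), 'joint_efforts': array([-4.43458584e-04, -7.32511568e+01, -6.32847977e+01, -1.25258634e-04,
        4.94607550e-03,  2.83231337e-06]), 'tcp_pos': array([ 0.27195883, -0.61764299,  0.23070602]), 'orientation': array([-3.07338106e+00, -6.46738099e-01,  2.74921361e-04]), 'force': array([-0.20060166,  0.11475331, -0.29017824]), 'moment': array([-0.00468177, -0.04323143, -0.01119862]), 'grip_force': 0.0, 'finger_gap': 1.0005345608727132}
```

View pics/scene0.png

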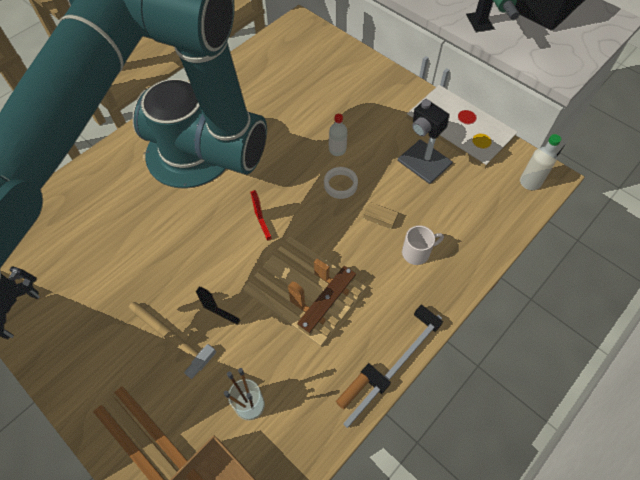

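View pics/side0.png

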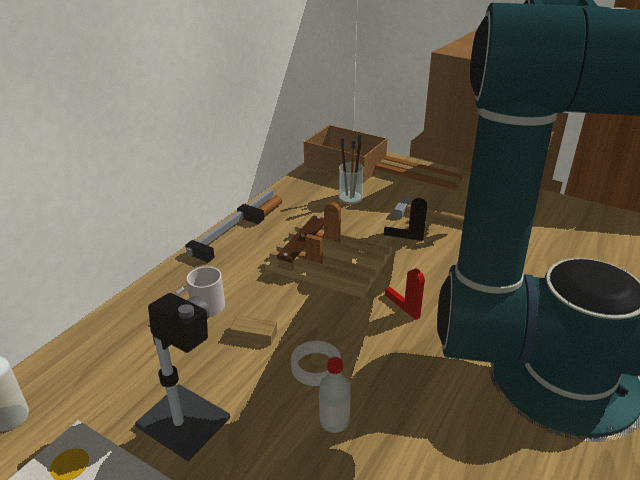

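The scene view shows the tall foot at about (297,292) and the short one at (322,268). In the side view they are at (332,222) and (315,247). The inspection camera's barrel is at (420,128) in the scene view and (190,300) in the side view. Next I'll take rough positions from both views and enlarge the camera.

Run:
```python
from h import *
s,d=cam('scene'),cam('side')
for n,a,b in [('talltop',(295,283),(332,205)),('short top',(321,263),(315,237)),('barrel',(420,128),(192,303)),('bottlecap',(338,117),(335,363))]:
    print(n,*tri([(s,a),(d,b)]))
for n,a in [('tape',(341,183)),('offcut',(382,215)),('mug',(420,245)),('brushes',(246,402)),('standbase',(427,160)),('blackL',(218,305)),('redL',(262,215))]:
    print(n,onplane(s,a,0.01))
from scipy.spatial.transform import Rotation as Ro
print(Ro.from_rotvec(robot.read_state()['orientation']).as_matrix())
a=cv2.imread('pics/side0.png');b=cv2.imread('pics/scene0.png')
c1=cv2.resize(a[280:360,130:230],None,fx=4,fy=4,interpolation=cv2.INTER_CUBIC)
c2=cv2.resize(b[85:165,390:490],None,fx=4,fy=4,interpolation=cv2.INTER_CUBIC)
c3=cv2.resize(a[190:310,250:400],None,fx=16/6,fy=16/6,interpolation=cv2.INTER_CUBIC)[:280]
c4=cv2.resize(b[235:355,235:385],None,fx=16/6,fy=16/6,interpolation=cv2.INTER_CUBIC)[:280]
cv2.imwrite('pics/crop1.png',np.vstack([np.hstack([c1,c2]),np.hstack([c3,c4])]))
```

```text
talltop [ 0.60612492 -0.13501407  0.13457202] [np.float64(0.000753337229341007), np.float64(0.0007533372293410025)]
short top [ 0.59975594 -0.04032061  0.09665706] [np.float64(0.0020627453792759903), np.float64(0.002062745379275978)]
barrel [0.5670789  0.38919937 0.22147723] [np.float64(0.003296150801208214), np.float64(0.0032961508012083925)]
bottlecap [0.3328196  0.32147637 0.14577736] [np.float64(0.0007731157376486055), np.float64(0.0007731157376486481)]
tape [0.43331054 0.229068   0.01      ]
offcut [0.59469929 0.2248244  0.01      ]
mug [0.73457668 0.22030201 0.01      ]
brushes [ 0.69235327 -0.39970427  0.01      ]
standbase [0.56902197 0.47098522 0.01      ]
blackL [ 0.45728421 -0.28044853  0.01      ]
redL [ 0.34131549 -0.00905791  0.01      ]
[[ 9.15192084e-01  4.03017770e-01 -3.56941558e-04]
 [ 4.03017927e-01 -9.15191693e-01  8.46053169e-04]
 [ 1.43045131e-05 -9.18155010e-04 -9.99999578e-01]]
```

View pics/crop1.png

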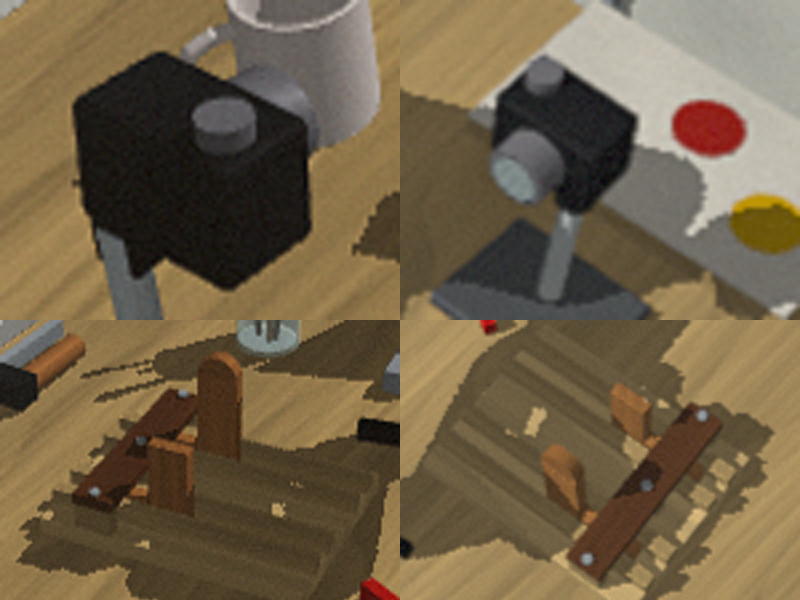

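The crops show the lens glass in the scene view at crop (515,182), which is pixel (418.8,130.5). They also show the camera box corners, and three bridge screws visible in both views. I'll triangulate all of these.

Run:
```python
from h import *
np.set_printoptions(precision=4,suppress=True)
s,d=cam('scene'),cam('side')
S1=lambda x,y:((x-400)/4+390-.4,y/4+85-.4); D1=lambda x,y:(x/4+130-.4,y/4+280-.4)
k=16/6
S2=lambda x,y:((x-400)/k+235-.3,(y-320)/k+235-.3); D2=lambda x,y:(x/k+250-.3,(y-320)/k+190-.3)
P={}
for n,a,b in [('A',S1(637,122),D1(75,102)),('B',S1(588,158),D1(160,52)),('C',S1(497,90),D1(310,125)),('D',S1(545,57),D1(235,163)),('A2',S1(630,152),D1(88,222)),
 ('sc1',S2(587,559),D2(183,393)),('sc2',S2(647,485),D2(140,440)),('sc3',S2(702,415),D2(95,491)),('talltop',S2(563,448),D2(221,355)),('knob',S1(546,72),D1(225,110))]:
    P[n],e=tri([(s,a),(d,b)]);print(n,P[n],round(e[0]*2e3,1))
print('glass z.19,.2,.21',[onplane(s,S1(515,182),z) for z in (.19,.2,.21)])
v=P['sc3']-P['sc1'];print('bridge dir',v,np.linalg.norm(v),'jig yaw',np.arctan2(-v[0],v[1]))
for a,b in ['AD','BC','DC','AB']:
    v=P[b]-P[a];print(a,b,v,np.linalg.norm(v),'az',np.arctan2(v[1],v[0]),'el',np.arcsin(v[2]/np.linalg.norm(v)))
```

```text
A [0.6039 0.4519 0.2469] 1.0
B [0.5985 0.4084 0.2442] 1.3
C [0.5169 0.413  0.245 ] 4.0
D [0.5238 0.4509 0.2513] 8.4
A2 [0.5957 0.4677 0.1986] 6.1
sc1 [ 0.6729 -0.176   0.0564] 1.3
sc2 [ 0.6636 -0.0838  0.0567] 1.5
sc3 [0.6529 0.0068 0.0573] 2.2
talltop [ 0.6072 -0.1357  0.1398] 2.4
knob [0.5382 0.4351 0.2597] 3.0
glass z.19,.2,.21 [array([0.5528, 0.4032, 0.19  ]), array([0.557 , 0.3952, 0.2   ]), array([0.5612, 0.3872, 0.21  ])]
bridge dir [-0.0201  0.1827  0.0009] 0.18382215504315152 jig yaw 0.1093085325191128
A D [-0.0801 -0.001   0.0043] 0.0802032308227824 az -3.128498594148116 el 0.054206211703444
B C [-0.0816  0.0046  0.0008] 0.08177350740280691 az 3.0854882212763712 el 0.00971783187346341
D C [-0.0069 -0.0379 -0.0062] 0.039014292348426016 az -1.7508273795625053 el -0.16037202694034952
A B [-0.0053 -0.0435 -0.0027] 0.04393243193198621 az -1.692734712921122 el -0.061024243165703256
```

The bridge yaw is about 0.109 and the lens looks along roughly -y. I'll turn the tool so the fingers close along the groove, and bring the wrist camera over the jig.

```bash
python3 -m crank '{"delta_pos":[[0.2,0.3,0.2],[0.2,0.3,0.2],[0.2,0.3,0.2],[0.2,0.3,0.2],[0.3,0.5,0.2],[0.3,0.5,0.2],[0.3,0.5,0.2]],"roll":[0.3,0.6,0.9,1,1,1,1],"grip":[0,0,0,0,0,0,0]}' 30
python3 -m crank '{"delta_pos":[[0.36,0.58,0],[0.36,0.58,0],[0.36,0.58,0],[0.36,0.58,0],[0.36,0.58,0],[0.36,0.58,0],[0.36,0.58,0],[0.36,0.58,0]],"roll":[0.3,0.6,0.9,1,1,1,1,1],"grip":[0,0,0,0,0,0,0,0]}'
python3 -m crank '{"delta_pos":[[0,0,0],[0,0,0],[0,0,0],[0,0,0]],"roll":[0.3,0.53,0.53,0.53],"grip":[0,0,0,0]}'
python3 - <<'E'
from h import *
p=cam('wrist');im=grab('wrist','w1.png');np.savez('w1.npz',K=p[0],R=p[1],t=p[2])
s=robot.read_state();print(s['tcp_pos'],s['q'],-p[1].T@p[2])
E
```

```text
clock: 0.85
tcp_pos: [0.4234, -0.3645, 0.3319]
orientation: [2.816, 1.391, 0.001]
force: [0.3, -0.0, -0.2]
finger_gap: 1.002
grip_force: 0.0
clock: 1.65
tcp_pos: [0.6037, -0.0743, 0.3301]
orientation: [-2.383, -2.045, 0.001]
force: [1.5, -0.9, -0.1]
finger_gap: 1.004
grip_force: 0.0
clock: 2.05
tcp_pos: [0.6019, -0.0784, 0.3311]
orientation: [-2.102, -2.335, 0.0]
force: [0.2, 1.1, -0.5]
finger_gap: 1.002
grip_force: 0.0
[ 0.60188538 -0.07829393  0.33123506] [-1.71337238e-01 -4.06773230e-02  1.44259641e+00 -9.09360143e-05
  1.73981625e+00 -2.76355698e-01] [0.59331654 0.00599987 0.47440038]
```

View pics/w1.png

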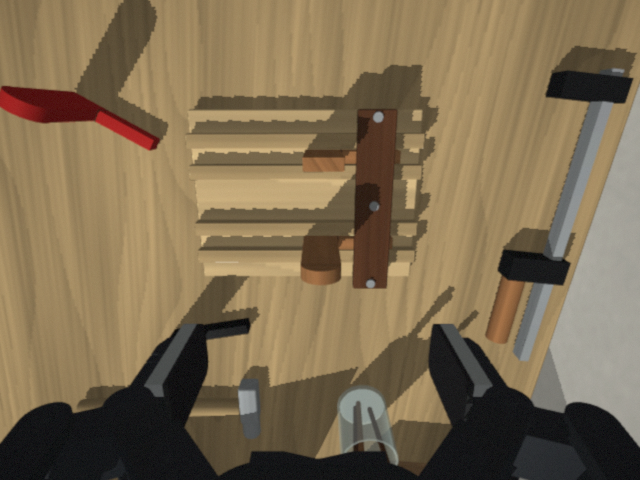

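The wrist view shows the jig clearly: screws at (378,117), (374,206) and (370,284). The tall foot's upright spans columns 301–341 around row 262, and the short foot is at (323,160).

Run:
```python
from h import *
np.set_printoptions(precision=4,suppress=True)
s,d=cam('scene'),cam('side');z=np.load('w1.npz');w=(z['K'],z['R'],z['t'])
k=16/6
S2=lambda x,y:((x-400)/k+235-.3,(y-320)/k+235-.3); D2=lambda x,y:(x/k+250-.3,(y-320)/k+190-.3)
sc=[]
for a,b,c in [((587,559),(183,393),(370,284)),((647,485),(140,440),(374,206)),((702,415),(95,491),(378,117))]:
    x,e=tri([(s,S2(*a)),(d,D2(*b)),(w,c)]);sc.append(x);print(x,np.array(e)*1e3)
for c in [(370,284),(374,206),(378,117)]: print(onplane(w,c,.0565))
v=sc[2]-sc[0];print('yaw',np.arctan2(-v[0],v[1]));v=onplane(w,(378,117),.0565)-onplane(w,(370,284),.0565);yaw=np.arctan2(-v[0],v[1]);print('yaw wrist',yaw)
# strip edges on wrist picture for yaw
for a,b in [((190,146),(355,148)),((200,234),(300,236))]:
    v=onplane(w,b,.034)-onplane(w,a,.034);print('strip',np.arctan2(v[1],v[0]))
ex=np.array([np.cos(yaw),np.sin(yaw),0]);ey=np.array([-ex[1],ex[0],0])
o=np.mean(sc,0);O=o-.075*ex;O[2]=0;print('jig O',O)
for uv in [(304,243),(340,243),(302,262),(341,262)]:
    q,r=ray(w,uv);t=((O-.043*ey-q)@ey)/(r@ey);X=q+r*t;print(uv,X,'jig x',(X-O)@ex)
X,e=tri([(s,S2(563,448)),(d,D2(221,355)),(w,(321,275))]);print('top',X,np.array(e)*1e3,'jig',(X-O)@ex,(X-O)@ey)
p=O-.05*ey;print('groove pt x=0',p)
```

```text
[ 0.6733 -0.1767  0.0568] [0.9755 0.9004 1.0801]
[ 0.6639 -0.0844  0.0568] [0.9761 0.8593 0.8023]
[0.6534 0.0066 0.0574] [0.821  1.4632 0.8703]
[ 0.6738 -0.1779  0.0565]
[ 0.6644 -0.0852  0.0565]
[0.6544 0.0066 0.0565]
yaw 0.10793348940400703
yaw wrist 0.10439817183656834
strip 0.09285946668190476
strip 0.08374075521466502
jig O [ 0.589  -0.0926  0.    ]
(304, 243) [ 0.5923 -0.1355  0.0568] jig x -0.0011391641001295319
(340, 243) [ 0.6326 -0.1313  0.0567] jig x 0.03942488793962202
(302, 262) [ 0.5923 -0.1355  0.1154] jig x -0.0011215004869356362
(341, 262) [ 0.6305 -0.1315  0.1154] jig x 0.03729570652346639
top [ 0.6087 -0.1364  0.1401] [1.2066 2.3361 2.3908] jig 0.01512403095407916 -0.04557188048800959
groove pt x=0 [ 0.5942 -0.1424  0.    ]
```

The foot is centred at about (0.6126, -0.1404), with its toe about 48 mm under the bridge. I'll go above it, descend and grip it by the upright's edges.

```bash
python3 -m crank '{"delta_pos":[[0.022,-0.126,0],[0.022,-0.126,0],[0.022,-0.126,-0.1],[0.022,-0.126,-0.2],[0.022,-0.126,-0.3],[0.022,-0.126,-0.4],[0.022,-0.126,-0.46],[0.022,-0.126,-0.518]],"roll":[0,0,0,0,0,0,0,0],"grip":[0,0,0,0,0,0,0,0]}' 30
python3 -m crank '{"delta_pos":[[0,0,0],[0,0,0]],"roll":[0,0],"grip":[0,0]}'
python3 - <<'E'
from h import *
b=cv2.cvtColor(grab('scene','s2.png'),cv2.COLOR_RGB2BGR);a=cv2.cvtColor(grab('side','d2.png'),cv2.COLOR_RGB2BGR)
r=lambda i:cv2.resize(i,(400,400),interpolation=cv2.INTER_CUBIC)
cv2.imwrite('pics/crop2.png',np.hstack([r(a[130:280,250:400]),r(b[215:365,225:375])]))
E
```

```text
clock: 2.9
tcp_pos: [0.6124, -0.1409, 0.0703]
orientation: [-2.1, -2.335, 0.001]
force: [0.3, -0.1, 0.1]
finger_gap: 1.001
grip_force: 0.0
clock: 3.1
tcp_pos: [0.6131, -0.141, 0.0731]
orientation: [-2.099, -2.338, 0.0]
force: [0.3, -0.2, 0.4]
finger_gap: 0.994
grip_force: 0.0
```

View pics/crop2.png

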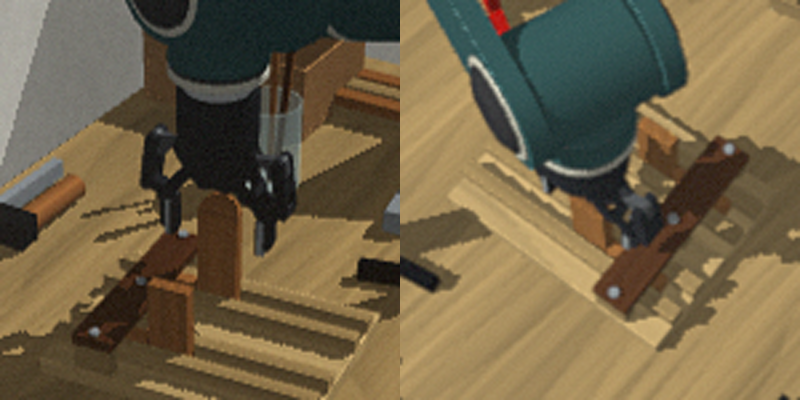

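The fingers straddle the upright with even clearance. I'll close and check the grip before drawing back.

```bash
python3 -m crank '{"delta_pos":[[0,0,0],[0,0,0],[0,0,0],[0,0,0],[0,0,0],[0,0,0],[0,0,0],[0,0,0]],"roll":[0,0,0,0,0,0,0,0],"grip":[1,1,1,1,1,1,1,1]}' 30
```

```text
clock: 4.0
tcp_pos: [0.6132, -0.1409, 0.0729]
orientation: [2.097, 2.339, 0.0]
force: [-1.6, -0.2, 6.4]
finger_gap: 0.466
grip_force: 31.0
```

```bash
python3 -m crank '{"delta_pos":[[-0.02,-0.002,0.002],[-0.04,-0.004,0.002],[-0.06,-0.006,0.002],[-0.08,-0.008,0.002],[-0.1,-0.01,0.002],[-0.12,-0.012,0.002],[-0.14,-0.014,0.002],[-0.14,-0.014,0.002]],"roll":[0,0,0,0,0,0,0,0],"grip":[1,1,1,1,1,1,1,1]}'
python3 - <<'E'
from h import *
p=cam('wrist');grab('wrist','w3.png');b=cv2.cvtColor(grab('scene','s3.png'),cv2.COLOR_RGB2BGR);a=cv2.cvtColor(grab('side','d3.png'),cv2.COLOR_RGB2BGR);w=cv2.imread('pics/w3.png')
r=lambda i:cv2.resize(i,(400,400),interpolation=cv2.INTER_CUBIC)
cv2.imwrite('pics/crop3.png',np.hstack([r(a[130:280,250:400]),cv2.resize(w[60:460,120:520],(400,400))]))
E
```

```text
clock: 4.8
tcp_pos: [0.542, -0.1479, 0.0734]
orientation: [2.098, 2.339, -0.0]
force: [0.3, 0.5, -1.8]
finger_gap: 0.464
grip_force: 30.5
```

View pics/crop3.png

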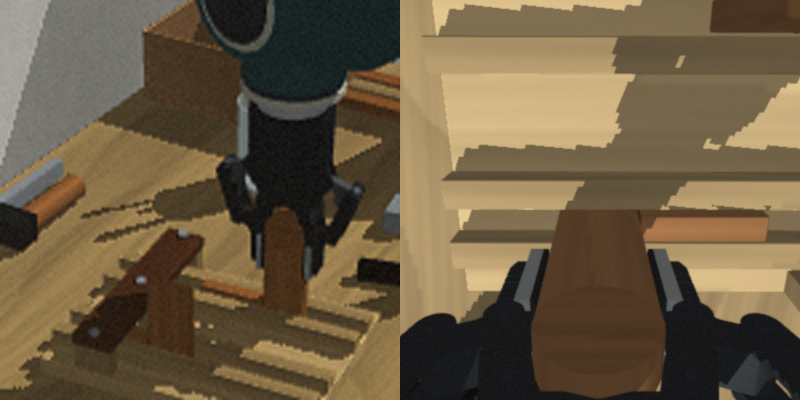

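The toe is clear of the bridge and the foot is still in the groove. Before tilting it I need the lens pose accurately, so I'll leave the foot standing there and look at the inspection camera from two wrist positions.

```bash
python3 -m crank '{"delta_pos":[[0,0,0],[0,0,0],[0,0,0],[0,0,0.1],[0,0,0.2],[0,0,0.3],[0,0,0.4],[0,0,0.5]],"roll":[0,0,0,0,0,0,0,0],"grip":[0,0,0,0,0,0,0,0]}'
python3 -m crank '{"delta_pos":[[-0.02,0.1,0.1],[-0.04,0.2,0.2],[-0.06,0.3,0.26],[-0.08,0.4,0.26],[-0.1,0.5,0.26],[-0.12,0.6,0.26],[-0.14,0.7,0.26],[-0.16,0.8,0.26]],"roll":[0,0,0,0,0,0,0,0],"grip":[0,0,0,0,0,0,0,0]}'
python3 -m crank '{"delta_pos":[[0,0.1,0],[0,0.2,0],[0,0.3,0],[0,0.38,0],[0,0.38,0],[0,0.38,0]],"roll":[0,0,0,0,0,0],"grip":[0,0,0,0,0,0]}'
python3 - <<'E'
from h import *
p=cam('wrist');grab('wrist','w4.png');np.savez('w4.npz',K=p[0],R=p[1],t=p[2]);print(-p[1].T@p[2])
E
python3 -m crank '{"delta_pos":[[0.1,0,0],[0.2,0,0],[0.3,0,0],[0.4,0,0],[0.44,0,0],[0.44,0,0],[0.44,0,0]],"roll":[0,0,0,0,0,0,0],"grip":[0,0,0,0,0,0,0]}'
python3 - <<'E'
from h import *
p=cam('wrist');grab('wrist','w5.png');np.savez('w5.npz',K=p[0],R=p[1],t=p[2]);print(-p[1].T@p[2])
c=[]
for n in ('4','5'):
    z=np.load(f'w{n}.npz');u,v=proj((z['K'],z['R'],z['t']),[.56,.42,.22]);x0=int(min(max(u-100,0),440));y0=int(min(max(v-130,0),220));print(n,x0,y0)
    c.append(cv2.resize(cv2.imread(f'pics/w{n}.png')[y0:y0+260,x0:x0+200],None,fx=2,fy=2,interpolation=cv2.INTER_CUBIC))
cv2.imwrite('pics/crop4.png',np.hstack(c))
E
```

```text
clock: 5.75
tcp_pos: [0.5427, -0.1476, 0.3255]
orientation: [2.097, 2.339, 0.0]
force: [0.9, -1.3, 0.2]
finger_gap: 1.0
grip_force: 0.0
clock: 6.55
tcp_pos: [0.4719, 0.2056, 0.4529]
orientation: [2.097, 2.339, 0.001]
force: [1.3, -0.7, -0.3]
finger_gap: 1.0
grip_force: 0.0
clock: 7.15
tcp_pos: [0.4727, 0.3945, 0.4518]
orientation: [-2.095, -2.341, 0.002]
force: [0.2, -0.9, 0.4]
finger_gap: 1.002
grip_force: 0.0
[0.4637012  0.47886408 0.59499278]
clock: 7.9
tcp_pos: [0.6932, 0.3924, 0.4526]
orientation: [-2.099, -2.337, 0.0]
force: [0.9, 0.6, -0.1]
finger_gap: 0.999
grip_force: 0.0
[0.68431892 0.47669399 0.59586807]
4 310 56
5 80 29
```

View pics/crop4.png

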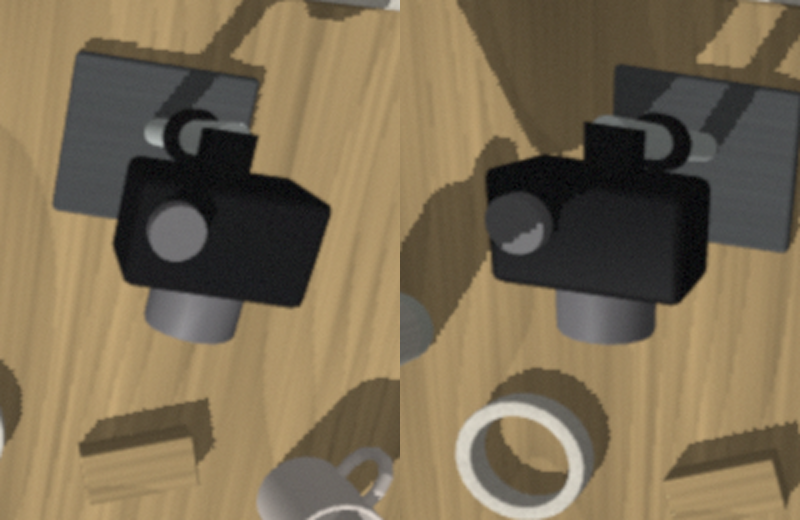

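Two good views of the black box and barrel. The edges inside the black are hard to see, so I'll brighten the crops.

Run:
```python
import cv2,numpy as np
c=[]
for n,x0,y0 in (('4',360,100),('5',115,80)):
    i=cv2.imread(f'pics/w{n}.png')[y0:y0+135,x0:x0+130]
    i=cv2.resize(i,None,fx=3,fy=3,interpolation=cv2.INTER_CUBIC);i=cv2.bilateralFilter(i,9,12,5)
    i=(255*np.clip(i/130.,0,1)**.5).astype('uint8');c.append(i)
cv2.imwrite('pics/crop5.png',np.hstack(c));print(c[0].shape)
```

```text
(405, 390, 3)
```

View pics/crop5.png

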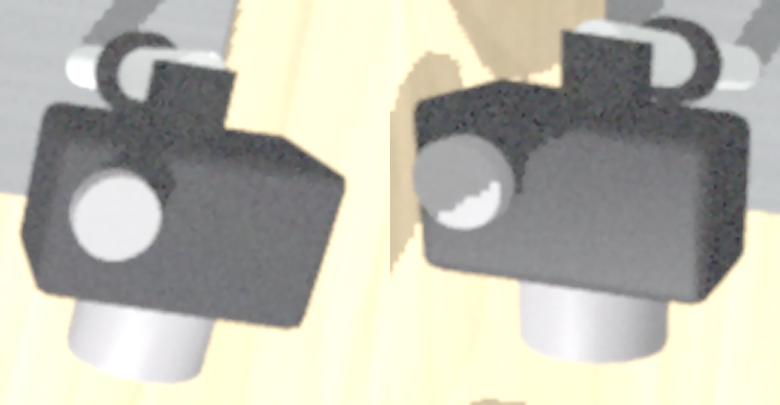

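Brightened, the box's top-face corners are clear in both views. From left to right, front then back, the first view has (43,292), (298,327), (65,142), (344,180), and the second has (428,265), (702,302), (417,103), (705,148). The lower back corners also show.

```bash
cat > lens.py <<'E'
from h import *
np.set_printoptions(precision=4,suppress=True)
def ld(n): z=np.load(n);return (z['K'],z['R'],z['t'])
l,r=ld('w4.npz'),ld('w5.npz');s=cam('scene')
L=lambda x,y:(x/3+360-.3,y/3+100-.3); Rr=lambda x,y:((x-390)/3+115-.3,y/3+80-.3)
P={}
for n,a,b in [('TFL',(43,292),(428,265)),('TFR',(298,327),(702,302)),('TBL',(65,142),(417,103)),('TBR',(344,180),(705,148)),('BBL',(45,103),(500,80)),('BBR',(285,137),(748,118)),
  ('barL',(70,345),(521,338)),('barR',(200,375),(666,346))]:
    P[n],e=tri([(l,L(*a)),(r,Rr(*b))]);print(n,P[n],round(2e3*e[0],1))
for a,b in [('TFL','TFR'),('TBL','TBR'),('BBL','BBR'),('TBL','TFL'),('TBR','TFR'),('TBL','BBL'),('TBR','BBR')]:
    v=P[b]-P[a];m=np.linalg.norm(v);print(a,b,round(m,4),v/m)
ax=(P['TFL']-P['TBL'])+(P['TFR']-P['TBR']);print('axis az',np.arctan2(ax[1],ax[0]),'tilt',-np.arcsin(ax[2]/np.linalg.norm(ax)))
dn=(P['BBL']-P['TBL'])+(P['BBR']-P['TBR']);w=(P['TFR']-P['TFL'])+(P['TBR']-P['TBL'])+P['BBR']-P['BBL'];az=np.arctan2(w[1],w[0])-np.pi/2
print('az from width',az,'tilt from vert',np.arctan2(-dn[:2]@[np.cos(az),np.sin(az)],-dn[2]))
E
python3 lens.py
```

```text
TFL [0.5219 0.4112 0.2465] 0.2
TFR [0.6018 0.4084 0.2436] 0.0
TBL [0.5213 0.456  0.2468] 1.4
TBR [0.6029 0.4536 0.2493] 0.4
BBL [0.522  0.4633 0.19  ] 0.4
BBR [0.6031 0.4608 0.1916] 0.8
barL [0.5382 0.3875 0.2192] 3.5
barR [0.5837 0.3851 0.2158] 4.2
TFL TFR 0.08 [ 0.9988 -0.0347 -0.0358]
TBL TBR 0.0817 [ 0.9991 -0.0298  0.0298]
BBL BBR 0.0812 [ 0.9993 -0.0308  0.0207]
TBL TFL 0.0448 [ 0.0139 -0.9999 -0.0079]
TBR TFR 0.0455 [-0.0242 -0.992  -0.1241]
TBL BBL 0.0573 [ 0.0129  0.1281 -0.9917]
TBR BBR 0.0581 [ 0.004   0.1253 -0.9921]
axis az -1.5760989555426301 tilt 0.06661208738748696
az from width -1.602569293679947 tilt from vert 0.12722727669633369
```

Lens glass is at about (0.561, 0.387, 0.211), looking along azimuth -1.60 with a tilt of about 0.12. That leaves the foot's top needing to lean about 0.12 towards -y. Going back to the foot to re-grip it.

```bash
python3 -m crank '{"delta_pos":[[-0.3,-0.6,0],[-0.3,-0.6,0],[-0.3,-0.6,0],[-0.3,-0.6,0],[-0.3,-0.6,0],[-0.3,-0.6,0],[-0.3,-0.6,0],[-0.3,-0.6,0]],"roll":[0,0,0,0,0,0,0,0],"grip":[0,0,0,0,0,0,0,0]}' 20
python3 -m crank '{"delta_pos":[[0,-0.48,0],[0,-0.48,0],[0,-0.48,0],[0,-0.48,0],[0,-0.48,0],[0,-0.48,0],[0,-0.48,0]],"roll":[0,0,0,0,0,0,0],"grip":[0,0,0,0,0,0,0]}'
```

```text
clock: 8.75
tcp_pos: [0.5395, 0.0909, 0.4551]
orientation: [2.098, 2.334, 0.005]
force: [0.1, 0.7, 0.8]
finger_gap: 0.997
grip_force: 0.0
clock: 9.45
tcp_pos: [0.5421, -0.1462, 0.4528]
orientation: [2.098, 2.338, 0.001]
force: [0.5, -0.0, 0.8]
finger_gap: 1.001
grip_force: 0.0
```

```bash
python3 -m crank '{"delta_pos":[[0,-0.002,-0.1],[0,-0.002,-0.2],[0,-0.002,-0.3],[0,-0.002,-0.4],[0,-0.002,-0.5],[0,-0.002,-0.6],[0,-0.002,-0.68],[0,-0.002,-0.757]],"roll":[0,0,0,0,0,0,0,0],"grip":[0,0,0,0,0,0,0,0]}'
python3 -m crank '{"delta_pos":[[0,0,0],[0,0,0],[0,0,0],[0,0,0],[0,0,0],[0,0,0],[0,0,0],[0,0,0]],"roll":[0,0,0,0,0,0,0,0],"grip":[0,0,1,1,1,1,1,1]}' 20
python3 -m crank '{"delta_pos":[[0,0,0],[0,0,0],[0,-0.005,0],[0.001,-0.01,0],[0.001,-0.015,0],[0.002,-0.02,0],[0.002,-0.02,0]],"roll":[0,0,0,0,0,0,0],"grip":[1,1,1,1,1,1,1]}'
```

```text
clock: 10.25
tcp_pos: [0.5425, -0.1453, 0.0727]
orientation: [2.094, 2.341, 0.001]
force: [0.3, -0.7, 0.8]
finger_gap: 0.997
grip_force: 0.0
clock: 11.05
tcp_pos: [0.5433, -0.1475, 0.0754]
orientation: [2.096, 2.338, 0.001]
force: [-1.7, 0.4, 8.2]
finger_gap: 0.466
grip_force: 21.3
clock: 11.75
tcp_pos: [0.5442, -0.1574, 0.075]
orientation: [2.097, 2.338, 0.002]
force: [-0.6, 1.7, 5.7]
finger_gap: 0.466
grip_force: 21.2
```

Run:
```python
from h import *
w=grab('wrist','w6.png')[:,:,::-1];o=cv2.imread('pics/w3.png')
cv2.imwrite('pics/crop6.png',np.hstack([o[240:460,220:520],w[240:460,220:520]]))
```

```text
(no output)
```

View pics/crop6.png

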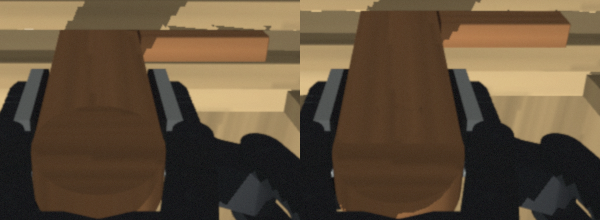

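The foot has pivoted in the grip: the toe moved 16 px up and the top ridge came down. I'll work out the tilt from that shift.

Run:
```python
from h import *
c=cam('wrist');T=robot.read_state()['tcp_pos'];y=.105
ex=np.array([np.cos(y),np.sin(y),0]);ey=np.array([-ex[1],ex[0],0]);ez=np.array([0,0,1.])
G=np.array([T[0],T[1],0.018+.073])
for zf in (0.071,0.075):
  for th in (0,.04,.08,.12,.16,.2):
    f=lambda x,yy,z:proj(c,G+x*ex+(yy*np.cos(th)-(z-zf)*np.sin(th))*ey+((z-zf)*np.cos(th)+yy*np.sin(th))*ez).round(1)
    print(zf,th,f(.085,-.007,.02),f(.085,.007,.02),f(0,-.007,.12),f(0,.007,.12))
```

```text
0.071 0 [484.6 302.7] [488.6 277.4] [317.1 476.3] [317.3 434.8]
0.071 0.04 [485.  298.9] [489.5 273.9] [317.1 480.8] [317.2 441.6]
0.071 0.08 [485.4 295.1] [490.4 270.4] [317.1 484.8] [317.2 448.2]
0.071 0.12 [486.  291.3] [491.5 267. ] [317.  488.5] [317.2 454.4]
0.071 0.16 [486.6 287.6] [492.5 263.7] [317.  491.8] [317.2 460.3]
0.071 0.2 [487.2 284. ] [493.7 260.4] [317.  494.7] [317.2 465.8]
0.075 0 [481.5 299.2] [485.3 274.2] [317.1 463.5] [317.3 423. ]
0.075 0.04 [481.9 295.1] [486.2 270.5] [317.1 467.5] [317.2 429.1]
0.075 0.08 [482.4 291.1] [487.2 266.8] [317.1 471.1] [317.2 435. ]
0.075 0.12 [482.9 287.1] [488.2 263.1] [317.1 474.4] [317.2 440.7]
0.075 0.16 [483.6 283.2] [489.4 259.5] [317.1 477.4] [317.2 446. ]
0.075 0.2 [484.3 279.3] [490.6 256. ] [317. 480.] [317.2 451.1]
```

The tilt comes out at about 0.15, close to the lens's 0.12. Next I'll tighten the grip and lift.

```bash
python3 -m crank '{"delta_pos":[[0,0,0],[0,0,0],[0,0,0.02],[0,0,0.05],[0,0,0.1],[0,0,0.16],[0,0,0.24],[0,0,0.31]],"roll":[0,0,0,0,0,0,0,0],"grip":[1,1,1,1,1,1,1,1]}' 50
python3 -m crank '{"delta_pos":[[0,0.04,0],[0,0.1,0],[0,0.18,0],[0,0.26,0],[0,0.34,0],[0,0.42,0],[0,0.48,0],[0,0.5,0]],"roll":[0,0,-0.05,-0.1,-0.15,-0.2,-0.27,-0.27],"grip":[1,1,1,1,1,1,1,1]}'
```

```text
clock: 12.6
tcp_pos: [0.5436, -0.1573, 0.2323]
orientation: [2.096, 2.338, 0.001]
force: [0.1, -0.7, -0.5]
finger_gap: 0.462
grip_force: 50.5
clock: 13.4
tcp_pos: [0.5435, 0.095, 0.2303]
orientation: [2.249, 2.193, 0.002]
force: [-0.3, -0.5, -1.3]
finger_gap: 0.462
grip_force: 50.6
```

```bash
python3 -m crank '{"delta_pos":[[-0.002,0.04,0],[-0.004,0.08,0],[-0.006,0.12,0],[-0.008,0.16,0],[-0.01,0.2,0],[-0.014,0.24,0],[-0.014,0.26,0],[-0.014,0.266,0]],"roll":[0,0,0,0,0,0,0,0],"grip":[1,1,1,1,1,1,1,1]}'
python3 -m crank '{"delta_pos":[[0,0,0],[0,0,0],[0,0,0]],"roll":[0,0,0],"grip":[1,1,1]}'
python3 - <<'E'
from h import *
p=cam('wrist');w=grab('wrist','w7.png')[:,:,::-1];np.savez('w7.npz',K=p[0],R=p[1],t=p[2])
b=grab('scene','s7.png')[:,:,::-1];a=grab('side','d7.png')[:,:,::-1]
u=proj(cam('scene'),[.556,.26,.2]).astype(int);v=proj(cam('side'),[.55,.28,.2]).astype(int);print(u,v)
ox,oy,px,py=u[0]-60,u[1]-75,v[0]-60,v[1]-75
r=lambda i,x,y:cv2.resize(i[y:y+150,x:x+133],(399,450),interpolation=cv2.INTER_CUBIC)
print(ox,oy,px,py);cv2.imwrite('pics/crop7.png',np.hstack([r(b,ox,oy),r(a,px,py)]))
print(robot.read_state()['tcp_pos'],robot.read_state()['orientation'])
E
```

```text
clock: 14.2
tcp_pos: [0.5369, 0.226, 0.2295]
orientation: [2.249, 2.193, 0.0]
force: [-0.0, -0.5, -0.7]
finger_gap: 0.456
grip_force: 50.6
clock: 14.5
tcp_pos: [0.5369, 0.225, 0.229]
orientation: [2.251, 2.192, -0.0]
force: [-0.2, -0.6, -1.0]
finger_gap: 0.463
grip_force: 50.6
[386 159] [243 281]
326 84 183 206
[0.53680675 0.22529282 0.22901111] [2.25060528e+00 2.19181351e+00 7.19512793e-05]
```

View pics/crop7.png

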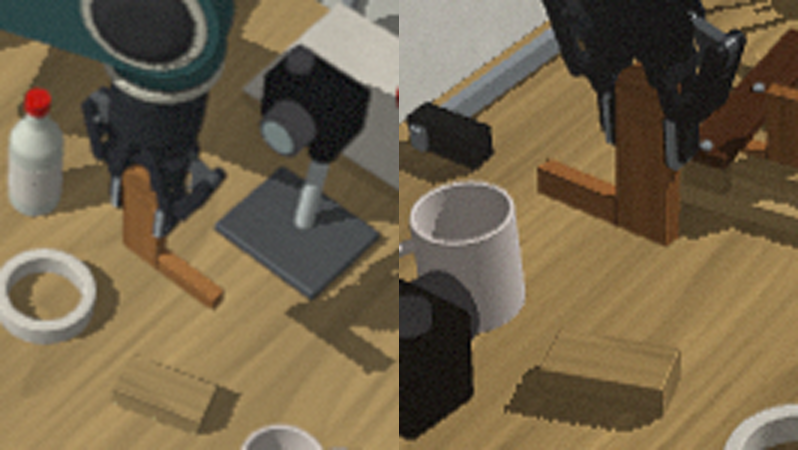

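The foot hangs in front of the lens, round top up, toe level and clear of everything. I'll check the corner and tilt numerically: scene corner at crop (160,253), side corner at (615,190).

Run:
```python
from h import *
np.set_printoptions(precision=4,suppress=True)
s,d=cam('scene'),cam('side')
S=lambda x,y:(x/3+326-.3,y/3+84-.3);D=lambda x,y:((x-399)/3+183-.3,y/3+206-.3)
T=np.array([.5368,.2253,.229]);az=-.03;ex=np.array([np.cos(az),np.sin(az),0]);ey=np.array([-ex[1],ex[0],0])
th=.15;n=ey*np.cos(th)+np.array([0,0,np.sin(th)])
G=T+[0,0,.018]
def hit(c,uv,off):
    o,r=ray(c,uv);return o+r*((G+off*n-o)@n)/(r@n)
L=np.array([.561,.387,.211]);t=.12;A=np.array([np.cos(-1.6)*np.cos(t),np.sin(-1.6)*np.cos(t),-np.sin(t)])
lx=-A;ly=np.cross([0,0,1],lx);ly/=np.linalg.norm(ly);lz=np.cross(lx,ly)
for nm,X in [('scene',hit(s,S(160,253),-.007)+.007*n),('side',hit(d,D(615,190),.007)-.007*n)]:
    v=X-L;print(nm,X,'in lens',v@lx,v@ly,v@lz)
a=hit(d,D(538,163),.007);b=hit(d,D(615,190),.007);print('toe dir',b,a,(a-b)/np.linalg.norm(a-b))
o=cv2.imread('pics/w6.png').astype(int);w=cv2.imread('pics/w7.png').astype(int)
for i in (o,w):
    q=(i[240:310,470:486,2]-i[240:310,470:486,0]).mean(1).round().astype(int);print(q)
```

```text
scene [0.5615 0.2313 0.2025] in lens -0.15552931137414125 -0.00503573353620724 0.010168406868626596
side [0.555  0.232  0.1994] in lens -0.1554293498585805 0.0014798949989607596 0.007008396903820693
toe dir [0.5552 0.2389 0.2004] [0.6182 0.2376 0.1966] [ 0.998  -0.021  -0.0594]
[72 73 73 73 73 74 74 74 73 71 64 48 46 46 45 44 44 45 46 46 45 45 45 51
 66 82 89 90 90 91 91 92 92 93 94 94 95 95 95 94 94 93 92 92 89 88 88 80
 72 72 72 71 71 71 71 71 71 71 71 72 72 73 73 73 74 74 75 75 74 74]
[61 62 62 63 64 65 64 61 56 54 54 53 52 51 48 46 45 45 45 45 43 43 44 47
 61 78 86 86 86 87 87 87 88 89 90 90 91 90 91 91 90 89 88 87 86 84 83 76
 67 66 66 66 66 66 66 66 66 65 65 65 65 65 65 65 65 65 65 64 64 65]
```

The tilt held and the corner is within a centimetre of target. I'll make a small correction of 5 mm down and 4 mm nearer, let it settle and hand in.

```bash
python3 -m crank '{"delta_pos":[[0,0.004,-0.005],[0,0.008,-0.01],[0,0.008,-0.01],[0,0.008,-0.01],[0,0.008,-0.01],[0,0.008,-0.01],[0,0.008,-0.01],[0,0.008,-0.01]],"roll":[0,0,0,0,0,0,0,0],"grip":[1,1,1,1,1,1,1,1]}' && python3 -c "
from bench import robot
print(robot.close_job())"
```

```text
clock: 15.45
tcp_pos: [0.5367, 0.2297, 0.224]
orientation: [2.25, 2.192, 0.0]
force: [0.3, 0.4, -1.1]
finger_gap: 0.464
grip_force: 50.6
the job is handed in; nothing more can be done
None
```

I drew the tall foot back clear of the bridge, lifted it out and handed the job in at about 15.5 s with it held in front of the lens: inner corner about 15 cm from the glass and within about 1 cm of the lens axis by my measurement, broad side leaning about 0.15 rad against a lens tilt I measured at about 0.12 rad; the hand-in returned no verdict.

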